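# Preset the polishing tumbler's timer

## Task

Set the three thumbwheels of the tumbler's timer to 4-7-2 as read from left to right from the robot's side (yellow, violet and red uppermost), each clicked home, using only light fingertip pressure, never more than 20 N. Only when the code stands, press the green start key fully down and let it go; leave the red stop key and everything else on the bench alone.

Things in the scene. Friction and masses are not known exactly. Their poses are not given: they have to be found in the camera images.
- timer: blue timer box, bolted down, 124 mm deep (its x) by 176 mm wide (its y) by 52 mm tall, flat top. Origin: centre of its underside, on the bench; its x points away from the robot's side, its y to the left. Three thumbwheels stick about 14 mm out of its top at x = 0, y = +42 (left), 0 (middle), -42 mm (right). More than 20 N on the box or a wheel damages it (so does pinching a wheel)
- left_top (a point): nominal uppermost point of the left wheel's rim, 66 mm above the bench (fixed to the box, does not turn). The wheels sit unevenly: the real top is up to 5 mm higher or lower, to be found by touch. Each wheel is a plain hard disc, 52 mm in diameter, 14 mm wide, on a level axle along the box's y, about 40 mm above the bench; it does not give when pressed
- middle_top (a point): the same point of the middle wheel. A rim has nothing to hook: press a closed fingertip on its top and drag it along the box's x by friction. 5 to 8 N of press is right, less may slip; 16.3 mm of rim is one digit.
- right_top (a point): the same point of the right wheel. Each rim has ten coloured patches 36 degrees apart, one per digit, in resistor colours: 0 black, 1 brown, 2 red, 3 orange, 4 yellow, 5 green, 6 blue, 7 violet, 8 grey, 9 white. The digit set is the patch at the very top, between two black marks on the panel
- wheel_left (a joint): angle of the left wheel: digit d is uppermost at d x 0.6283 rad. Grows as its top rolls away from the robot's side (the box's +x); stops at -0.12 and 5.77
- wheel_middle (a joint): the same for the middle wheel. Each wheel has ten click stops: about 2 to 4 N of drag at the rim moves it out of a click, and when let go it springs to the nearest one
- wheel_right (a joint): the same for the right wheel
- start_top (a point): centre of the top of the green start key, a round spring key 32 mm in diameter in its own grey housing on the bench; pressed straight down from above
- start (a joint): travel of the start key: 0 up, 6 mm fully down (about 5 N), springs back up
- stop_top (a point): centre of the top of the red stop key, of the same size and make as the start key; not to be touched. The two keys may have changed places
- stop (a joint): travel of the stop key, as for the start key
- jar: closed glass jar, 64 mm across, 95 mm tall; bystander, to be left alone
- spool: green spool of solder, 48 mm across, 36 mm tall; bystander, to be left alone
- giftbox: white cardboard box 90 x 90 x 60 mm; bystander, to be left alone
- driver: screwdriver with a blue handle lying on the bench; bystander, to be left alone
- shotcup: open steel cup, 72 mm across, 50 mm tall; bystander, to be left alone
- hammer: small hammer lying on the bench; bystander, to be left alone
- phone: phone in a teal case, 148 x 72 x 9 mm, lying flat; bystander, to be left alone
Things that resemble listed ones, but are neither listed nor needed, are in the scene too. Leave any black, blue or pink look-alike of the part that bears start_top alone.

How it is judged:
By the outcome, as a careful person would: the job done as asked, in the order asked, and still so for the second after the job is handed in, with the robot touching nothing.
It also fails if it takes over 64 s, if anything falls off the work surface, if the arm or the gripper's body presses on something with over 40 N, if the wrist force passes 120 N, or if a joint passes its speed limit or range.

## Robot

A 6-joint arm with a two-finger parallel gripper is mounted at the origin on the work surface. World frame = base frame: x ahead of the robot, y to its left, z up, the work surface at z = 0. Lengths are in mm, angles in rad, forces in N, time in s.
With the tool pointing down it reaches from about 275 to 1000 mm from the base axis. Payload 8.4 kg.
Tool frame: the origin (TCP) lies midway between the tips of the shut fingers; the grasp point (between the pads) lies 19 mm behind it; z points along the fingers, y is the line along which they close (so a half turn about z gives the same grasp; the last joint's range is limited). The gripper opens to 85 mm and grips with 20 to 120 N. Pads are 22 mm wide; open, the fingers measure 114 mm over their backs; the gripper's body (76 mm by 85 mm) begins 54 mm behind the grasp point. The pads swing forward as they close: fully open they stand 13 mm farther back than shut.
Start: joints at [-1.246, 0.353, 1.633, -0, 1.155, -0.002], TCP at [200.632, -591.924, 231.281] pointing down, gripper open.
Joint ranges: [-2.63, 2.63], [-0.92, 2.1], [0.06, 2.66], [-1.3, 4.44], [0, 2.69], [-3.02, 3.02]. Speed limits (rad/s): [2.22, 2.22, 2.79, 3.14, 3.14, 3.14].

## Interface

Orientations are given as [roll, pitch, yaw] about the fixed x, y, z axes, in that order (R = Rz(yaw) Ry(pitch) Rx(roll)).
In Python, from rig import r, imaging gives the robot as it stands. The module is installed in compiled form; this text tells all that it offers.
- The arm moves only by the tool arm_command, never from a script. Its argument "deltas" is a list of rows, each an object of numbers: "hand": the finger opening in mm, from 0 to 85.4; "tx", "ty", "tz": the shift along the tool's x, y, z in mm; "wx", "wy", "wz": the turn, a rotation vector about the tool's x, y, z in rad. A call has 1 to 8 rows; each row shifts and turns the commanded pose from where the row before left it, along the tool's axes as they then stand; what a row does not reach is not made up. A row lasts 1/8 s, in which the tool goes at most 62.5 mm and 10.7 degrees, less where a joint would pass 70% of its speed; a pose out of reach is approached as far as the arm can. A call with a gripper value outside its range is refused whole. The fingers move at their own pace and stop on an object; "squeeze" is the grip in N (left out, the last holds). Time passes only in rows, so rows that do not move let the fingers close. It gives the time, the measured TCP pose, the force, the opening and the grip force at its end, in the units of the state.
- r.sense(): the state, without advancing time (a new reading comes with each control period).
- imaging.grab_frame(name): name is "scene" or "side" or "wrist"; returns a dict with "image" (384x512x3 uint8, red, green, blue), "mtx" (3x3 intrinsics, pixels), "world_to_cam" (4x4, takes a point from world to camera coordinates). Camera axes: x right, y up, looking along -z (the intrinsics and any distortion apply to the point x, -y, -z); pixel columns grow to the right and rows downward; lengths in mm; the calibration is good to about 2 mm. A picture is of the moment at which its call begins. There is no depth.
- r.sign_off(): hands the job in; it is judged then, once.
The state is a dict: "clock": time; "qpos": joint angles; "qvel": joint speeds; "joint_efforts": joint torques, N m; "eef_pos": TCP position; "tcp_rot": TCP orientation; "contact_force": force on the tool from outside, world axes, zero at the start; "wrist_torque": the same for the moment, N m; "opening": opening from 0.0 (shut) to 1.0 (fully open); "grasp_force": force on a finger pad.
Only numpy, scipy, OpenCV 4.12 (cv2) and the standard library are available. Lean on these libraries where they do the work, as an engineer would, in place of code of your own. Each camera call takes 0.05 s, during which the arm holds its last target. There are 200 camera calls.

## Working session

There is one attempt and no reset: what is moved stays moved. The work goes in short steps, Python scripts to look and compute and a tool call to move; the robot and the scene stay as the last step left them, time stands still between calls to the robot, and variables do not carry over. Pictures are saved under pics/ and viewed, at most 10 in all, crops included, and the job is handed in when it is done.

Besides the shell and the picture viewer there is one more tool, called after "Call:" as name(argument=value, ...), one argument or row to a line, values as JSON. arm_command: Moves the arm, as the interface text tells. Its arguments: {"type":"object","properties":{"deltas":{"type":"array"},"squeeze":{"type":"number"}},"required":["deltas"]}

```bash
mkdir -p pics
cat > h.py <<'E'
from rig import r, imaging
import numpy as np, cv2
def grab(n,f):
    d=imaging.grab_frame(n); np.savez('pics/'+f+'.npz',**{k:d[k] for k in('image','mtx','world_to_cam')})
    cv2.imwrite('pics/'+f+'.png',cv2.resize(d['image'][:,:,::-1],None,fx=1.5,fy=1.5,interpolation=cv2.INTER_CUBIC)); return d
def px2w(d,u,v,z):
    K=d['mtx'];T=d['world_to_cam'];R=T[:3,:3];t=T[:3,3]
    c=np.linalg.inv(K)@[u,v,1]; ray=R.T@(c*[1,-1,-1]); o=-R.T@t
    return o+ray*(z-o[2])/ray[2]
def w2px(d,p):
    q=d['world_to_cam'][:3,:3]@p+d['world_to_cam'][:3,3]; q=d['mtx']@(q*[1,-1,-1]); return q[:2]/q[2]
E
python3 - <<'E'
from h import *
for n in('scene','side'): d=grab(n,n+'0'); print(d.keys(), d['mtx'].round(1).tolist(), d['world_to_cam'].round(3).tolist())
print(r.sense())
E
```

```text
dict_keys(['image', 'mtx', 'world_to_cam']) [[444.3, 0.0, 245.7], [0.0, 444.3, 194.9], [0.0, 0.0, 1.0]] [[0.311, 0.95, 0.019, -182.231], [-0.713, 0.22, 0.666, 353.121], [0.629, -0.221, 0.746, -1777.995], [0.0, 0.0, 0.0, 1.0]]
dict_keys(['image', 'mtx', 'world_to_cam']) [[390.7, 0.0, 253.2], [0.0, 390.7, 190.7], [0.0, 0.0, 1.0]] [[-0.839, -0.545, -0.012, 443.907], [0.41, -0.646, 0.644, -280.207], [-0.359, 0.535, 0.765, -953.325], [0.0, 0.0, 0.0, 1.0]]
{'clock': 0.1, 'qpos': array([-1.24641248e+00,  3.53576668e-01,  1.63402610e+00,  1.56991329e-05,
        1.15521016e+00, -2.38347077e-03]), 'qvel': array([ 0.00113094, -0.00103593, -0.00124526, -0.00202879,  0.00024385,
       -0.00297659]), 'joint_efforts': array([-6.92785088e-04, -6.06353831e+01, -3.42820394e+01, -1.09305913e-05,
        3.99096723e-03, -1.75850555e-06]), 'eef_pos': array([ 200.49797337, -591.53390363,  230.65255164]), 'tcp_rot': array([-3.14037243e+00, -1.72634989e-05,  3.26760956e-01]), 'contact_force': array([ 0.29620791,  1.26530822, -0.51361806]), 'wrist_torque': array([0.0381687 , 0.02486855, 0.01293587]), 'grasp_force': 0.0, 'opening': 1.0027288601863233}
```

View pics/scene0.png

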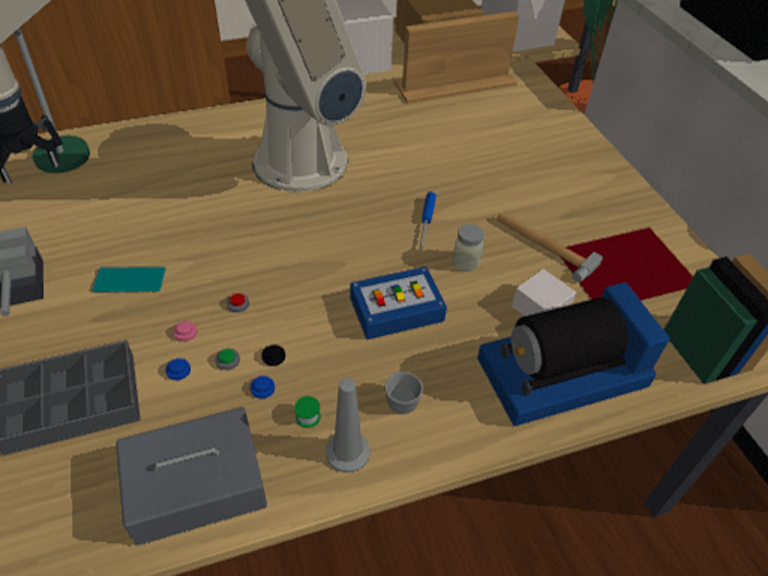

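View pics/side0.png

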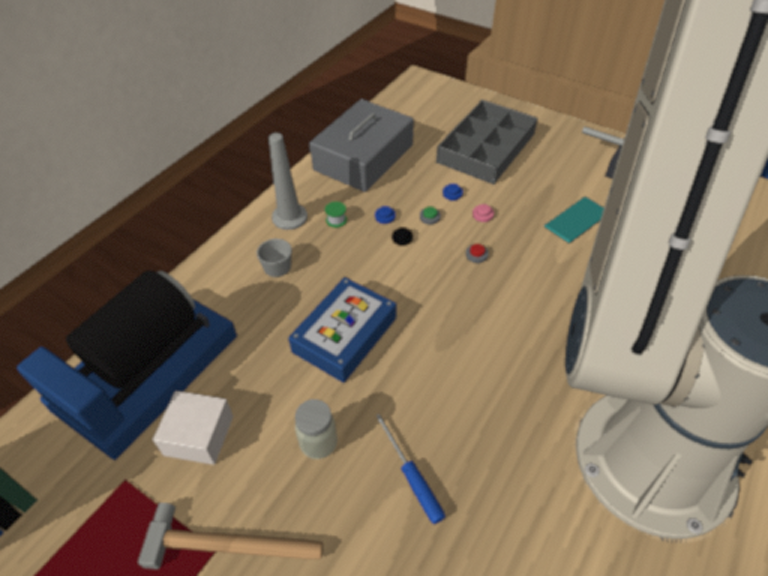

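Scene shows the blue timer at about (398,300), a green key in a grey housing at (228,358) and a red key at (238,300). The look-alikes are pink (185,330), black (273,355) and blue (178,368) and (262,386). The green spool is at (307,410), with a white top and no grey housing. The start key candidate is (228,358), because it is green in a grey housing. I'll confirm it in an enlarged crop.

Run:
```python
from h import *
S=np.load('pics/scene0.npz')['image'];D=np.load('pics/side0.npz')['image']
def c(I,u,v,w,h,k): return cv2.resize(I[v:v+h,u:u+w,::-1],(w*k,h*k),interpolation=cv2.INTER_CUBIC)
a=c(S,228,170,76,60,5); b=c(D,188,180,80,75,5)
k1=c(S,105,188,100,80,4); k2=c(D,240,115,100,75,4)
out=np.zeros((600,800,3),np.uint8)
out[0:300,0:380]=a; out[0:280,400:800]=cv2.resize(b,(400,375))[:280]
out[300:600,0:375]=cv2.resize(k1,(375,300)); out[300:600,400:800]=k2
cv2.imwrite('pics/crop1.png',out)
```

```text
(no output)
```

View pics/crop1.png

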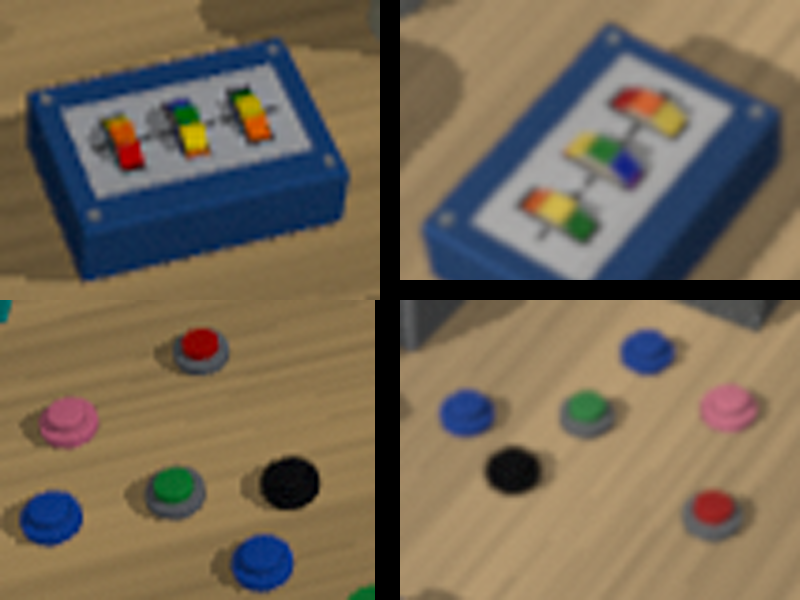

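Top row of the crop: the right wheel appears to have orange (3) uppermost, the middle green (5) and the left yellow (4). In the bottom row, the green key in the grey housing is the start key (scene px 151.7,237; side px 286.5,141). Now positions.

```bash
cat >> h.py <<'E'
def tri(obs):
    A=[];b=[]
    for d,u,v in obs:
        o=px2w(d,u,v,0);q=px2w(d,u,v,100);n=(q-o)/np.linalg.norm(q-o);P=np.eye(3)-np.outer(n,n);A.append(P);b.append(P@o)
    return np.linalg.lstsq(np.vstack(A),np.hstack(b),rcond=None)[0]
E
python3 - <<'E'
from h import *
S=np.load('pics/scene0.npz');D=np.load('pics/side0.npz')
C=np.array([(28,95),(278,40),(345,180),(80,270-30)])/5+[228,170]
P=np.array([px2w(S,u-.5,v-.5,52) for u,v in C]);print(P.round(0),P.mean(0))
for e in [(0,1),(3,2),(0,3),(1,2)]: d=P[e[1]]-P[e[0]];print(e,np.hypot(*d[:2]),np.degrees(np.arctan2(d[1],d[0])))
C=np.array([(47,98),(273,47),(329,160),(94,214)])/5+[228,170]
P=np.array([px2w(S,u-.5,v-.5,52) for u,v in C]);print('screws',P.round(0),P.mean(0))
for e in [(0,1),(3,2),(0,3),(1,2)]: d=P[e[1]]-P[e[0]];print(e,np.hypot(*d[:2]),np.degrees(np.arctan2(d[1],d[0])))
for n,s,q in [('green',(175,185),(186,105)),('red',(201,45),(313,207))]:
    s=np.array(s)/3.75+[105,188]-.5;q=np.array(q)/4+[240,115]-.5
    t=tri([(S,*s),(D,*q)]);print(n,t,w2px(S,t)-s,w2px(D,t)-q)
for n,s,q in [('scrA',(273,47),(356,112)),('scrB',(47,98),(213,38))]:
    s=np.array(s)/5+[228,170]-.5;q=np.array(q)/5+[188,180]-.5
    t=tri([(S,*s),(D,*q)]);print(n,t,w2px(S,t)-s,w2px(D,t)-q)
E
```

```text
[[510. -18.  52.]
 [511. 152.  52.]
 [636. 148.  52.]
 [632. -23.  52.]] [572.17324303  64.68709702  52.        ]
(0, 1) 170.368076506536 89.53442768611538
(3, 2) 171.06043240054498 88.896962794701
(0, 3) 122.59101853723759 -2.2551273386726054
(1, 2) 124.4741598735629 -1.91410143182622
screws [[516.  -7.  52.]
 [516. 147.  52.]
 [617. 145.  52.]
 [615.  -9.  52.]] [566.20067648  68.80129786  52.        ]
(0, 1) 154.13995286170422 89.88500122593973
(3, 2) 153.40051517807973 89.27695755436255
(0, 3) 99.7065303586031 -0.7143503826287169
(1, 2) 101.34481450192744 -1.1276317974121954
green [ 593.38029669 -300.37067105   16.64319778] [-0.22351162 -0.12868883] [-0.19466581  0.12063718]
red [ 450.47036422 -253.22471351   14.16820509] [-0.28568638 -0.17860118] [-0.28988233  0.18170885]
scrA [519.74336286  84.38827274 110.79302042] [-16.66192844  -8.01255488] [-20.69491611   8.30246809]
scrB [577.6040999   -1.5738584  100.15837903] [8.05005161 3.22806269] [ 8.3856072 -4.3128805]
```

Call:
arm_command(
  deltas=[
    {"hand": 0,"wz": 0.172,"tz": -35},
    {"wz": 0.172,"tz": -35},
    {"tx": 25,"ty": -55},
    {"tx": 25,"ty": -55},
    {"tx": 25,"ty": -55},
    {"tx": 25,"ty": -55},
    {"tx": 25,"ty": -55},
    {"tx": 25,"ty": -55},
  ],
  squeeze=20,
)

```text
schema error: expected keys hand, tx, ty, tz, wx, wy, wz
```

Call:
arm_command(
  deltas=[
    {"tx": 25,"ty": -55},
    {"tx": 25,"ty": -55},
    {"tx": 25,"ty": -55},
    {"tx": 25,"ty": -55},
    {"tx": 25,"ty": -55},
    {"tx": 25,"ty": -55},
    {},
  ],
)

```text
schema error: expected keys hand, tx, ty, tz, wx, wy, wz
```

Run:
```python
from h import *
d=grab('wrist','w1'); s=r.sense(); print(s['eef_pos'],s['tcp_rot'],s['contact_force'],s['clock'])
T=d['world_to_cam'];print('cam',-T[:3,:3].T@T[:3,3], -T[2,:3], w2px(d,np.array([566,69,52.])), d['mtx'])
```

```text
[ 200.51892582 -591.57080203  230.71647251] [-3.14050787e+00 -1.67405517e-05  3.26791238e-01] [-0.26952352 -0.56500059  0.21978184] 0.15
cam [ 264.9795875  -569.48613697  372.34213638] [-0.25700083 -0.08643374 -0.9625382 ] [-515.6843886  -649.88621383] [[265.59850783   0.         251.65602128]
 [  0.         265.59850783 194.10552029]
 [  0.           0.           1.        ]]
```

View pics/w1.png

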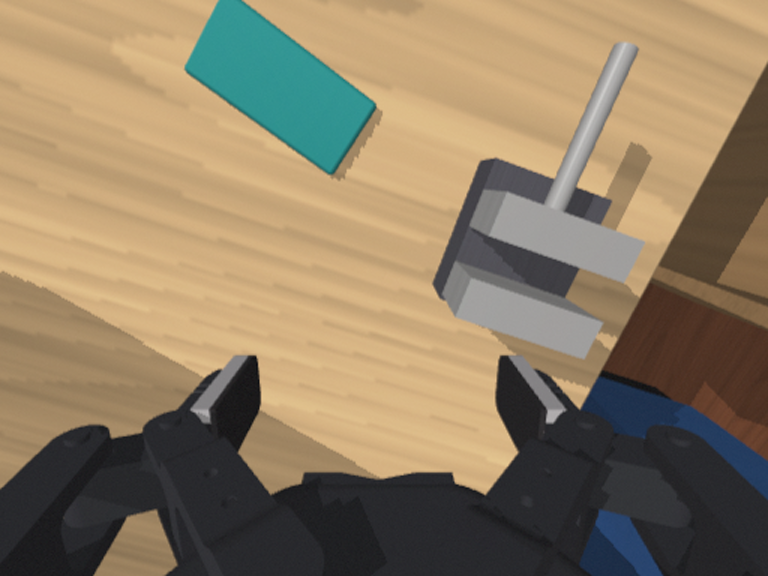

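The arm did not move, because each row needs all keys. The picture shows the open fingers, the phone and a vice at the start pose. I'll resend.

Call:
arm_command(
  deltas=[
    {"hand": 0,"tx": 0,"ty": 0,"tz": -35,"wx": 0,"wy": 0,"wz": 0.172},
    {"hand": 0,"tx": 0,"ty": 0,"tz": -35,"wx": 0,"wy": 0,"wz": 0.172},
    {"hand": 0,"tx": 25,"ty": -55,"tz": 0,"wx": 0,"wy": 0,"wz": 0},
    {"hand": 0,"tx": 25,"ty": -55,"tz": 0,"wx": 0,"wy": 0,"wz": 0},
    {"hand": 0,"tx": 25,"ty": -55,"tz": 0,"wx": 0,"wy": 0,"wz": 0},
    {"hand": 0,"tx": 25,"ty": -55,"tz": 0,"wx": 0,"wy": 0,"wz": 0},
    {"hand": 0,"tx": 25,"ty": -55,"tz": 0,"wx": 0,"wy": 0,"wz": 0},
    {"hand": 0,"tx": 25,"ty": -55,"tz": 0,"wx": 0,"wy": 0,"wz": 0},
  ],
  squeeze=20,
)

```text
clock: 1.15
eef_pos: [356.7, -262.7, 301.3]
tcp_rot: [3.142, -0.0, -0.018]
contact_force: [0.5, -0.5, 0.2]
opening: 0.0
grasp_force: 0.0
```

Call:
arm_command(
  deltas=[
    {"hand": 0,"tx": 25,"ty": -55,"tz": 0,"wx": 0,"wy": 0,"wz": 0},
    {"hand": 0,"tx": 25,"ty": -55,"tz": 0,"wx": 0,"wy": 0,"wz": 0},
    {"hand": 0,"tx": 25,"ty": -55,"tz": 0,"wx": 0,"wy": 0,"wz": 0},
    {"hand": 0,"tx": 25,"ty": -55,"tz": 0,"wx": 0,"wy": 0,"wz": 0},
    {"hand": 0,"tx": 25,"ty": -55,"tz": 0,"wx": 0,"wy": 0,"wz": 0},
    {"hand": 0,"tx": 25,"ty": -55,"tz": 0,"wx": 0,"wy": 0,"wz": 0},
    {"hand": 0,"tx": 0,"ty": 0,"tz": 50,"wx": 0,"wy": 0,"wz": 0},
    {"hand": 0,"tx": 0,"ty": 0,"tz": 0,"wx": 0,"wy": 0,"wz": 0},
  ],
)

```text
clock: 2.15
eef_pos: [509.3, 63.1, 248.2]
tcp_rot: [3.14, 0.007, -0.016]
contact_force: [-0.0, -0.7, 0.4]
opening: 0.001
grasp_force: 0.0
```

Run:
```python
from h import *
d=grab('wrist','w2'); s=r.sense(); print(s['eef_pos'],s['tcp_rot'],s['contact_force'],s['clock'],s['opening'])
T=d['world_to_cam'];print('cam',-T[:3,:3].T@T[:3,3], -T[2,:3], w2px(d,np.array([566,69,52.])))
```

```text
[510.66688557  62.7109313  250.39199853] [ 3.14093289  0.00388256 -0.01674693] [0.108899   0.19461392 1.00486864] 2.2 0.003276780671032559
cam [578.45224924  62.20127145 389.395594  ] [-0.2780366   0.00321624 -0.9605651 ] [245.96878654 127.82350324]
```

View pics/w2.png

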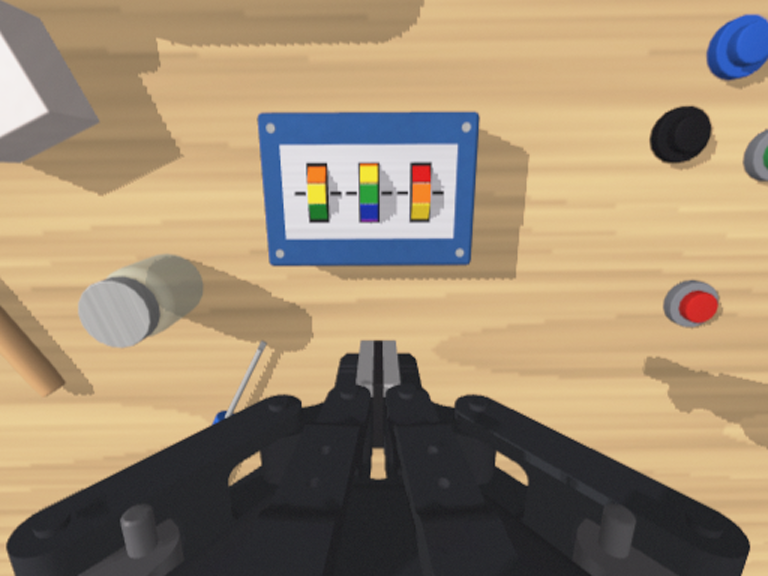

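The wrist view is clear. From left to right, yellow (4) is uppermost at (317,193), green (5) at (369,193) and orange (3) at (421,193). So the left wheel stays, the middle needs +2 (top pushed +x) and the right needs -1 (top pulled -x).

Run:
```python
from h import *
d=np.load('pics/w2.npz')
def f(L,z): return np.array([px2w(d,u/1.5-.17,v/1.5-.17,z) for u,v in L])
for L in ([(270,128),(466,127),(459.5,253),(280,254)],[(259,113.5),(479,112),(470,265),(271,265)]):
    P=f(L,52);print(P.round(1).tolist(),P.mean(0).round(1));e=P[0]-P[1];print(np.hypot(*e[:2]),np.degrees(np.arctan2(-e[0],e[1])));e=P[0]-P[3];print(np.hypot(*e[:2]),np.degrees(np.arctan2(e[1],e[0])))
print(f([(300,193),(350,193.5),(388,193.5),(438,193.5)],52).round(1))
print(f([(318,193),(369,193.5),(421,193)],66).round(1))
print('red',f([(698,306)],14),'tip z', r.sense()['eef_pos'])
```

```text
[[616.2, 146.1, 52.0], [614.5, -8.3, 52.0], [514.0, -7.3, 52.0], [515.6, 146.7, 52.0]] [565.   69.3  52. ]
154.41154001080704 -0.6255424447817416
100.61297159546072 -0.32703500166370775
[[626.8, 153.7, 52.0], [625.2, -18.0, 52.0], [503.3, -16.9, 52.0], [506.1, 155.2, 52.0]] [565.4  68.5  52. ]
171.67866606149275 -0.5352992103382063
120.77712732846547 -0.7305179977177743
[[566.1 125.9  52. ]
 [565.   84.8  52. ]
 [564.5  53.6  52. ]
 [563.9  12.4  52. ]]
[[566.4 109.1  66. ]
 [565.4  68.9  66. ]
 [565.1  27.9  66. ]]
red [[ 449.59037182 -254.1159786    14.        ]] tip z [510.66688557  62.7109313  250.39199853]
```

Call:
arm_command(
  deltas=[
    {"hand": 0,"tx": 23,"ty": -3.5,"tz": 0,"wx": 0,"wy": 0,"wz": 0},
    {"hand": 0,"tx": 23,"ty": -3.5,"tz": 40,"wx": 0,"wy": 0,"wz": 0},
    {"hand": 0,"tx": 0,"ty": 0,"tz": 60,"wx": 0,"wy": 0,"wz": 0},
    {"hand": 0,"tx": 0,"ty": 0,"tz": 50,"wx": 0,"wy": 0,"wz": 0},
    {"hand": 0,"tx": 0,"ty": 0,"tz": 20,"wx": 0,"wy": 0,"wz": 0},
    {"hand": 0,"tx": 0,"ty": 0,"tz": 0,"wx": 0,"wy": 0,"wz": 0},
    {"hand": 0,"tx": 0,"ty": 0,"tz": 0,"wx": 0,"wy": 0,"wz": 0},
    {"hand": 0,"tx": 0,"ty": 0,"tz": 0,"wx": 0,"wy": 0,"wz": 0},
  ],
)

```text
clock: 3.2
eef_pos: [559.3, 68.9, 83.2]
tcp_rot: [-3.141, -0.003, -0.018]
contact_force: [0.6, 0.2, 0.7]
opening: -0.004
grasp_force: 0.0
```

Call:
arm_command(
  deltas=[
    {"hand": 0,"tx": -2,"ty": 0,"tz": 8,"wx": 0,"wy": 0,"wz": 0},
    {"hand": 0,"tx": 0,"ty": 0,"tz": 2,"wx": 0,"wy": 0,"wz": 0},
    {"hand": 0,"tx": 0,"ty": 0,"tz": 0,"wx": 0,"wy": 0,"wz": 0},
    {"hand": 0,"tx": 0,"ty": 0,"tz": 0,"wx": 0,"wy": 0,"wz": 0},
  ],
)

```text
clock: 3.7
eef_pos: [556.1, 69.1, 71.3]
tcp_rot: [-3.142, 0.0, -0.017]
contact_force: [-0.2, -0.0, 0.3]
opening: 0.002
grasp_force: 0.0
```

Call:
arm_command(
  deltas=[
    {"hand": 0,"tx": 0,"ty": 0,"tz": 1,"wx": 0,"wy": 0,"wz": 0},
    {"hand": 0,"tx": 0,"ty": 0,"tz": 0,"wx": 0,"wy": 0,"wz": 0},
  ],
)

```text
clock: 3.95
eef_pos: [556.0, 69.0, 70.2]
tcp_rot: [3.142, 0.0, -0.017]
contact_force: [-0.4, 0.3, 0.3]
opening: 0.0
grasp_force: 0.0
```

Call:
arm_command(
  deltas=[
    {"hand": 0,"tx": 1,"ty": 0,"tz": 1,"wx": 0,"wy": 0,"wz": 0},
    {"hand": 0,"tx": 0,"ty": 0,"tz": 0,"wx": 0,"wy": 0,"wz": 0},
  ],
)

```text
clock: 4.2
eef_pos: [557.1, 69.1, 69.2]
tcp_rot: [-3.142, 0.0, -0.017]
contact_force: [-0.1, 0.3, -0.3]
opening: 0.0
grasp_force: 0.0
```

Call:
arm_command(
  deltas=[
    {"hand": 0,"tx": 0,"ty": 0,"tz": 1,"wx": 0,"wy": 0,"wz": 0},
    {"hand": 0,"tx": 0,"ty": 0,"tz": 0,"wx": 0,"wy": 0,"wz": 0},
  ],
)

```text
clock: 4.45
eef_pos: [557.0, 69.0, 68.2]
tcp_rot: [3.142, 0.0, -0.017]
contact_force: [0.1, -0.2, -0.9]
opening: -0.0
grasp_force: 0.0
```

Call:
arm_command(
  deltas=[
    {"hand": 0,"tx": 0,"ty": 0,"tz": 0.7,"wx": 0,"wy": 0,"wz": 0},
    {"hand": 0,"tx": 0,"ty": 0,"tz": 0,"wx": 0,"wy": 0,"wz": 0},
  ],
)

```text
clock: 4.7
eef_pos: [557.0, 69.0, 67.5]
tcp_rot: [3.142, 0.0, -0.017]
contact_force: [0.5, 0.2, 0.6]
opening: 0.003
grasp_force: 0.0
```

Call:
arm_command(
  deltas=[
    {"hand": 0,"tx": 0,"ty": 0,"tz": 0.6,"wx": 0,"wy": 0,"wz": 0},
    {"hand": 0,"tx": 0,"ty": 0,"tz": 0,"wx": 0,"wy": 0,"wz": 0},
  ],
)

```text
clock: 4.95
eef_pos: [557.1, 69.0, 67.0]
tcp_rot: [3.142, -0.0, -0.017]
contact_force: [-0.1, 0.6, 1.1]
opening: 0.005
grasp_force: 0.3
```

Call:
arm_command(
  deltas=[
    {"hand": 0,"tx": 0,"ty": 0,"tz": 0.5,"wx": 0,"wy": 0,"wz": 0},
    {"hand": 0,"tx": 0,"ty": 0,"tz": 0,"wx": 0,"wy": 0,"wz": 0},
  ],
)

```text
clock: 5.2
eef_pos: [557.3, 69.1, 66.9]
tcp_rot: [-3.142, -0.0, -0.017]
contact_force: [-1.9, 0.4, 4.5]
opening: -0.002
grasp_force: 2.5
```

Call:
arm_command(
  deltas=[
    {"hand": 0,"tx": 0,"ty": 0,"tz": 0.3,"wx": 0,"wy": 0,"wz": 0},
    {"hand": 0,"tx": 2,"ty": 0,"tz": 0,"wx": 0,"wy": 0,"wz": 0},
    {"hand": 0,"tx": 2,"ty": 0,"tz": 0,"wx": 0,"wy": 0,"wz": 0},
  ],
)

```text
clock: 5.58
eef_pos: [561.4, 69.0, 66.9]
tcp_rot: [-3.141, -0.001, -0.017]
contact_force: [-1.4, -0.2, 7.9]
opening: 0.001
grasp_force: 3.8
```

Call:
arm_command(
  deltas=[
    {"hand": 0,"tx": 2,"ty": 0,"tz": -0.1,"wx": 0,"wy": 0,"wz": 0},
    {"hand": 0,"tx": 2,"ty": 0,"tz": 0,"wx": 0,"wy": 0,"wz": 0},
    {"hand": 0,"tx": 2,"ty": 0,"tz": 0,"wx": 0,"wy": 0,"wz": 0},
  ],
)

```text
clock: 5.95
eef_pos: [567.8, 68.9, 67.0]
tcp_rot: [-3.141, -0.001, -0.017]
contact_force: [0.5, -1.1, 5.9]
opening: 0.001
grasp_force: 2.9
```

Call:
arm_command(
  deltas=[
    {"hand": 0,"tx": 2,"ty": 0,"tz": 0,"wx": 0,"wy": 0,"wz": 0},
    {"hand": 0,"tx": 2,"ty": 0,"tz": 0,"wx": 0,"wy": 0,"wz": 0},
    {"hand": 0,"tx": 2,"ty": 0,"tz": 0,"wx": 0,"wy": 0,"wz": 0},
    {"hand": 0,"tx": 0,"ty": 0,"tz": 0,"wx": 0,"wy": 0,"wz": 0},
  ],
)

```text
clock: 6.45
eef_pos: [573.7, 68.9, 66.8]
tcp_rot: [-3.141, -0.001, -0.017]
contact_force: [-0.5, 0.1, 7.1]
opening: -0.002
grasp_force: 3.5
```

Call:
arm_command(
  deltas=[
    {"hand": 0,"tx": 0,"ty": 0,"tz": -15,"wx": 0,"wy": 0,"wz": 0},
    {"hand": 0,"tx": -17,"ty": 0,"tz": -10,"wx": 0,"wy": 0,"wz": 0},
    {"hand": 0,"tx": 0,"ty": 0,"tz": 0,"wx": 0,"wy": 0,"wz": 0},
  ],
)

```text
clock: 6.82
eef_pos: [554.6, 69.1, 92.2]
tcp_rot: [-3.142, 0.0, -0.017]
contact_force: [-0.9, 0.6, -1.0]
opening: -0.001
grasp_force: 0.0
```

```bash
cat >> h.py <<'E'
REF={0:(20,20,20),1:(110,65,30),2:(220,20,20),3:(250,130,30),4:(250,220,50),5:(30,140,50),6:(35,40,170),7:(130,50,160),8:(130,130,130),9:(240,240,240)}
def rim(d,y,zt,cx=565.,dx=0):
    I=d['image'];o=[]
    for ph in range(-50,75,6):
        a=np.radians(ph);u,v=w2px(d,np.array([cx+26*np.sin(a),y,zt-26+26*np.cos(a)]))
        c=cv2.getRectSubPix(I,(1,1),(float(u),float(v)))[0,0]; o.append((ph,tuple(int(k) for k in c)))
    return o
E
python3 - <<'E'
from h import *
for n in('scene','side'):
  d0=np.load('pics/%s0.npz'%n); d=grab(n,n+'1')
  for nm,y in(('L',111),('M',69),('R',27)):
    print(n,nm); print(' old',rim(d0,y,67)); print(' new',rim(d,y,67))
E
```

```text
scene L
 old [(-50, (130, 131, 135)), (-44, (130, 131, 135)), (-38, (127, 127, 132)), (-32, (119, 119, 124)), (-26, (103, 102, 107)), (-20, (75, 80, 80)), (-14, (38, 65, 41)), (-8, (14, 63, 14)), (-2, (96, 110, 19)), (4, (152, 140, 0)), (10, (176, 153, 1)), (16, (179, 156, 0)), (22, (175, 152, 0)), (28, (169, 135, 0)), (34, (189, 102, 0)), (40, (203, 86, 0)), (46, (208, 85, 0)), (52, (210, 88, 0)), (58, (191, 79, 0)), (64, (139, 61, 13)), (70, (108, 99, 97))]
 new [(-50, (132, 132, 137)), (-44, (133, 133, 138)), (-38, (130, 130, 134)), (-32, (122, 122, 127)), (-26, (105, 105, 110)), (-20, (77, 82, 83)), (-14, (39, 66, 43)), (-8, (14, 65, 15)), (-2, (99, 113, 20)), (4, (157, 143, 0)), (10, (180, 155, 1)), (16, (183, 158, 0)), (22, (179, 156, 0)), (28, (173, 140, 0)), (34, (191, 103, 0)), (40, (208, 89, 0)), (46, (212, 87, 0)), (52, (214, 89, 0)), (58, (195, 80, 0)), (64, (143, 63, 13)), (70, (112, 102, 100))]
scene M
 old [(-50, (104, 107, 130)), (-44, (100, 104, 128)), (-38, (93, 97, 127)), (-32, (83, 87, 126)), (-26, (67, 71, 125)), (-20, (46, 50, 125)), (-14, (26, 61, 100)), (-8, (
[... 3707 characters left out ...]
 (189, 96, 60)), (10, (173, 83, 58)), (16, (154, 66, 55)), (22, (142, 60, 58)), (28, (138, 65, 64)), (34, (132, 71, 71)), (40, (124, 78, 78)), (46, (121, 89, 89)), (52, (119, 97, 97)), (58, (122, 101, 101)), (64, (121, 100, 101)), (70, (116, 96, 97))]
 new [(-50, (164, 145, 60)), (-44, (175, 155, 66)), (-38, (177, 156, 66)), (-32, (175, 155, 66)), (-26, (165, 135, 60)), (-20, (167, 107, 52)), (-14, (185, 92, 48)), (-8, (195, 98, 56)), (-2, (191, 97, 55)), (4, (163, 90, 59)), (10, (127, 80, 62)), (16, (91, 69, 62)), (22, (67, 60, 58)), (28, (50, 48, 47)), (34, (37, 37, 37)), (40, (27, 28, 29)), (46, (23, 24, 25)), (52, (21, 21, 22)), (58, (21, 21, 22)), (64, (21, 21, 21)), (70, (21, 20, 21))]
```

The middle wheel now shows 6 (blue). One more identical stroke.

Call:
arm_command(
  deltas=[
    {"hand": 0,"tx": 0,"ty": 0,"tz": 12,"wx": 0,"wy": 0,"wz": 0},
    {"hand": 0,"tx": 0,"ty": 0,"tz": 9,"wx": 0,"wy": 0,"wz": 0},
    {"hand": 0,"tx": 0,"ty": 0,"tz": 2,"wx": 0,"wy": 0,"wz": 0},
    {"hand": 0,"tx": 0,"ty": 0,"tz": 1,"wx": 0,"wy": 0,"wz": 0},
    {"hand": 0,"tx": 0,"ty": 0,"tz": 0.5,"wx": 0,"wy": 0,"wz": 0},
    {"hand": 0,"tx": 0,"ty": 0,"tz": 0.3,"wx": 0,"wy": 0,"wz": 0},
    {"hand": 0,"tx": 0,"ty": 0,"tz": 0,"wx": 0,"wy": 0,"wz": 0},
  ],
)

```text
clock: 7.8
eef_pos: [556.2, 69.0, 66.8]
tcp_rot: [3.142, -0.0, -0.017]
contact_force: [-2.3, -1.3, 4.4]
opening: 0.001
grasp_force: 2.4
```

Call:
arm_command(
  deltas=[
    {"hand": 0,"tx": 0,"ty": 0,"tz": 0.3,"wx": 0,"wy": 0,"wz": 0},
    {"hand": 0,"tx": 2,"ty": 0,"tz": 0,"wx": 0,"wy": 0,"wz": 0},
    {"hand": 0,"tx": 2,"ty": 0,"tz": 0,"wx": 0,"wy": 0,"wz": 0},
    {"hand": 0,"tx": 2,"ty": 0,"tz": -0.1,"wx": 0,"wy": 0,"wz": 0},
    {"hand": 0,"tx": 2,"ty": 0,"tz": 0,"wx": 0,"wy": 0,"wz": 0},
  ],
)

```text
clock: 8.43
eef_pos: [565.3, 68.9, 66.9]
tcp_rot: [-3.141, -0.002, -0.017]
contact_force: [-0.7, -1.3, 5.1]
opening: 0.005
grasp_force: 2.6
```

Call:
arm_command(
  deltas=[
    {"hand": 0,"tx": 2,"ty": 0,"tz": 0,"wx": 0,"wy": 0,"wz": 0},
    {"hand": 0,"tx": 2,"ty": 0,"tz": 0,"wx": 0,"wy": 0,"wz": 0},
    {"hand": 0,"tx": 2,"ty": 0,"tz": 0,"wx": 0,"wy": 0,"wz": 0},
    {"hand": 0,"tx": 2,"ty": 0,"tz": 0,"wx": 0,"wy": 0,"wz": 0},
    {"hand": 0,"tx": 0,"ty": 0,"tz": 0,"wx": 0,"wy": 0,"wz": 0},
  ],
)

```text
clock: 9.05
eef_pos: [572.9, 68.8, 66.9]
tcp_rot: [-3.141, -0.002, -0.017]
contact_force: [-1.9, -1.7, 7.2]
opening: 0.003
grasp_force: 3.6
```

Call:
arm_command(
  deltas=[
    {"hand": 0,"tx": 0,"ty": 0,"tz": -20,"wx": 0,"wy": 0,"wz": 0},
    {"hand": 0,"tx": 0,"ty": 21,"tz": 0,"wx": 0,"wy": 0,"wz": 0},
    {"hand": 0,"tx": 0,"ty": 21,"tz": 0,"wx": 0,"wy": 0,"wz": 0},
    {"hand": 0,"tx": 0,"ty": 0,"tz": 8,"wx": 0,"wy": 0,"wz": 0},
    {"hand": 0,"tx": 0,"ty": 0,"tz": 3,"wx": 0,"wy": 0,"wz": 0},
    {"hand": 0,"tx": 0,"ty": 0,"tz": 0,"wx": 0,"wy": 0,"wz": 0},
  ],
)

```text
clock: 9.8
eef_pos: [570.9, 26.9, 74.5]
tcp_rot: [-3.142, 0.001, -0.017]
contact_force: [0.3, 0.0, -0.2]
opening: 0.001
grasp_force: 0.0
```

Run:
```python
from h import *
d=grab('scene','scene2')
for y in (111,69,27): print(rim(d,y,67)[4:18:2])
s=r.sense();print(s['eef_pos'],s['contact_force'])
```

```text
[(-26, (104, 102, 109)), (-14, (38, 65, 42)), (-2, (98, 112, 20)), (10, (179, 156, 1)), (22, (179, 156, 0)), (34, (194, 106, 0)), (46, (211, 86, 0))]
[(-26, (92, 92, 94)), (-14, (81, 55, 90)), (-2, (86, 15, 109)), (10, (91, 7, 114)), (22, (66, 33, 124)), (34, (9, 38, 164)), (46, (5, 36, 165))]
[(-26, (15, 16, 19)), (-14, (56, 57, 58)), (-2, (83, 87, 87)), (10, (81, 86, 88)), (22, (151, 71, 36)), (34, (170, 9, 3)), (46, (173, 0, 0))]
[571.1320128   27.05481249  74.85258002] [-0.26524101 -0.74659511 -0.41310956]
```

The middle wheel shows 7 (violet). Now to find the top of the right wheel by touch.

Call:
arm_command(
  deltas=[
    {"hand": 0,"tx": 2,"ty": 0,"tz": 2,"wx": 0,"wy": 0,"wz": 0},
    {"hand": 0,"tx": 0,"ty": 0,"tz": 1,"wx": 0,"wy": 0,"wz": 0},
    {"hand": 0,"tx": 0,"ty": 0,"tz": 0,"wx": 0,"wy": 0,"wz": 0},
  ],
)

```text
clock: 10.22
eef_pos: [573.3, 26.9, 72.3]
tcp_rot: [-3.142, 0.0, -0.017]
contact_force: [-0.1, -0.6, 0.2]
opening: 0.005
grasp_force: 0.0
```

Call:
arm_command(
  deltas=[
    {"hand": 0,"tx": 0,"ty": 0,"tz": 1,"wx": 0,"wy": 0,"wz": 0},
    {"hand": 0,"tx": 0,"ty": 0,"tz": 0,"wx": 0,"wy": 0,"wz": 0},
  ],
)

```text
clock: 10.48
eef_pos: [573.3, 26.8, 71.3]
tcp_rot: [3.142, 0.0, -0.017]
contact_force: [0.1, 0.3, 0.4]
opening: 0.001
grasp_force: 0.0
```

Call:
arm_command(
  deltas=[
    {"hand": 0,"tx": 0,"ty": 0,"tz": 0.8,"wx": 0,"wy": 0,"wz": 0},
    {"hand": 0,"tx": 0,"ty": 0,"tz": 0,"wx": 0,"wy": 0,"wz": 0},
  ],
)

```text
clock: 10.72
eef_pos: [573.3, 26.7, 70.4]
tcp_rot: [3.142, 0.0, -0.017]
contact_force: [0.0, -0.2, -1.2]
opening: 0.006
grasp_force: 0.0
```

Call:
arm_command(
  deltas=[
    {"hand": 0,"tx": 0,"ty": 0,"tz": 0.8,"wx": 0,"wy": 0,"wz": 0},
    {"hand": 0,"tx": 0,"ty": 0,"tz": 0,"wx": 0,"wy": 0,"wz": 0},
  ],
)

```text
clock: 10.98
eef_pos: [573.3, 26.8, 69.6]
tcp_rot: [-3.142, 0.0, -0.017]
contact_force: [-0.1, -0.1, -0.3]
opening: -0.001
grasp_force: 0.0
```

Call:
arm_command(
  deltas=[
    {"hand": 0,"tx": 0,"ty": 0,"tz": 0.8,"wx": 0,"wy": 0,"wz": 0},
    {"hand": 0,"tx": 0,"ty": 0,"tz": 0,"wx": 0,"wy": 0,"wz": 0},
  ],
)

```text
clock: 11.22
eef_pos: [573.3, 26.8, 68.8]
tcp_rot: [3.142, 0.0, -0.017]
contact_force: [-0.9, -0.2, 0.5]
opening: -0.0
grasp_force: 0.0
```

Call:
arm_command(
  deltas=[
    {"hand": 0,"tx": 0,"ty": 0,"tz": 0.8,"wx": 0,"wy": 0,"wz": 0},
    {"hand": 0,"tx": 0,"ty": 0,"tz": 0,"wx": 0,"wy": 0,"wz": 0},
  ],
)

```text
clock: 11.48
eef_pos: [573.3, 26.8, 68.0]
tcp_rot: [-3.142, 0.0, -0.017]
contact_force: [-0.7, 0.2, -0.7]
opening: 0.001
grasp_force: 0.0
```

Call:
arm_command(
  deltas=[
    {"hand": 0,"tx": 0,"ty": 0,"tz": 0.8,"wx": 0,"wy": 0,"wz": 0},
    {"hand": 0,"tx": 0,"ty": 0,"tz": 0,"wx": 0,"wy": 0,"wz": 0},
  ],
)

```text
clock: 11.72
eef_pos: [573.3, 26.7, 67.2]
tcp_rot: [3.142, 0.0, -0.017]
contact_force: [0.0, 0.3, -0.5]
opening: -0.002
grasp_force: 0.0
```

Call:
arm_command(
  deltas=[
    {"hand": 0,"tx": 0,"ty": 0,"tz": 0.8,"wx": 0,"wy": 0,"wz": 0},
    {"hand": 0,"tx": 0,"ty": 0,"tz": 0,"wx": 0,"wy": 0,"wz": 0},
  ],
)

```text
clock: 11.98
eef_pos: [573.3, 26.8, 66.4]
tcp_rot: [3.142, 0.0, -0.017]
contact_force: [0.6, -1.3, -0.1]
opening: -0.001
grasp_force: 0.0
```

Call:
arm_command(
  deltas=[
    {"hand": 0,"tx": 0,"ty": 0,"tz": 0.8,"wx": 0,"wy": 0,"wz": 0},
    {"hand": 0,"tx": 0,"ty": 0,"tz": 0,"wx": 0,"wy": 0,"wz": 0},
  ],
)

```text
clock: 12.22
eef_pos: [573.3, 26.7, 65.6]
tcp_rot: [-3.142, 0.0, -0.017]
contact_force: [0.4, -0.3, 0.4]
opening: 0.001
grasp_force: 0.0
```

Call:
arm_command(
  deltas=[
    {"hand": 0,"tx": 0,"ty": 0,"tz": 0.8,"wx": 0,"wy": 0,"wz": 0},
    {"hand": 0,"tx": 0,"ty": 0,"tz": 0,"wx": 0,"wy": 0,"wz": 0},
  ],
)

```text
clock: 12.48
eef_pos: [573.3, 26.8, 64.8]
tcp_rot: [-3.142, 0.0, -0.017]
contact_force: [1.0, 0.3, -0.1]
opening: 0.001
grasp_force: 0.0
```

Call:
arm_command(
  deltas=[
    {"hand": 0,"tx": 0,"ty": 0,"tz": 0.7,"wx": 0,"wy": 0,"wz": 0},
    {"hand": 0,"tx": 0,"ty": 0,"tz": 0,"wx": 0,"wy": 0,"wz": 0},
  ],
)

```text
clock: 12.72
eef_pos: [573.3, 26.8, 64.1]
tcp_rot: [3.142, 0.0, -0.017]
contact_force: [0.5, 0.2, 0.1]
opening: -0.005
grasp_force: 0.0
```

Call:
arm_command(
  deltas=[
    {"hand": 0,"tx": 0,"ty": 0,"tz": 0.7,"wx": 0,"wy": 0,"wz": 0},
    {"hand": 0,"tx": 0,"ty": 0,"tz": 0,"wx": 0,"wy": 0,"wz": 0},
  ],
)

```text
clock: 12.98
eef_pos: [573.6, 26.8, 63.9]
tcp_rot: [-3.142, -0.0, -0.017]
contact_force: [-1.1, 0.3, 4.9]
opening: 0.002
grasp_force: 2.1
```

Call:
arm_command(
  deltas=[
    {"hand": 0,"tx": 0,"ty": 0,"tz": 0.6,"wx": 0,"wy": 0,"wz": 0},
    {"hand": 0,"tx": 0,"ty": 0,"tz": 0,"wx": 0,"wy": 0,"wz": 0},
  ],
)

```text
clock: 13.22
eef_pos: [573.9, 26.8, 63.7]
tcp_rot: [-3.142, -0.001, -0.017]
contact_force: [-0.9, 0.6, 9.1]
opening: 0.003
grasp_force: 4.4
```

Call:
arm_command(
  deltas=[
    {"hand": 0,"tx": 0,"ty": 0,"tz": -0.3,"wx": 0,"wy": 0,"wz": 0},
    {"hand": 0,"tx": -2,"ty": 0,"tz": 0,"wx": 0,"wy": 0,"wz": 0},
    {"hand": 0,"tx": -2,"ty": 0,"tz": 0,"wx": 0,"wy": 0,"wz": 0},
  ],
)

```text
clock: 13.6
eef_pos: [570.5, 26.8, 63.9]
tcp_rot: [-3.142, -0.003, -0.017]
contact_force: [2.6, -0.4, 5.9]
opening: -0.0
grasp_force: 3.3
```

Call:
arm_command(
  deltas=[
    {"hand": 0,"tx": -2,"ty": 0,"tz": 0.1,"wx": 0,"wy": 0,"wz": 0},
    {"hand": 0,"tx": -2,"ty": 0,"tz": 0,"wx": 0,"wy": 0,"wz": 0},
    {"hand": 0,"tx": -2,"ty": 0,"tz": 0,"wx": 0,"wy": 0,"wz": 0},
  ],
)

```text
clock: 13.98
eef_pos: [564.2, 26.9, 63.8]
tcp_rot: [-3.142, -0.002, -0.017]
contact_force: [0.2, -0.9, 7.8]
opening: 0.001
grasp_force: 4.2
```

Call:
arm_command(
  deltas=[
    {"hand": 0,"tx": -2,"ty": 0,"tz": 0,"wx": 0,"wy": 0,"wz": 0},
    {"hand": 0,"tx": -2,"ty": 0,"tz": 0,"wx": 0,"wy": 0,"wz": 0},
    {"hand": 0,"tx": -2,"ty": 0,"tz": 0,"wx": 0,"wy": 0,"wz": 0},
    {"hand": 0,"tx": 0,"ty": 0,"tz": 0,"wx": 0,"wy": 0,"wz": 0},
  ],
)

```text
clock: 14.48
eef_pos: [557.4, 27.0, 63.7]
tcp_rot: [3.142, -0.0, -0.017]
contact_force: [-2.6, -0.8, 9.1]
opening: -0.003
grasp_force: 4.9
```

Call:
arm_command(
  deltas=[
    {"hand": 0,"tx": 0,"ty": 0,"tz": -20,"wx": 0,"wy": 0,"wz": 0},
    {"hand": 0,"tx": -40,"ty": 0,"tz": -40,"wx": 0,"wy": 0,"wz": 0},
    {"hand": 0,"tx": -15,"ty": 0,"tz": -60,"wx": 0,"wy": 0,"wz": 0},
    {"hand": 0,"tx": 0,"ty": 0,"tz": 0,"wx": 0,"wy": 0,"wz": 0},
  ],
)

```text
clock: 14.98
eef_pos: [503.5, 28.1, 187.0]
tcp_rot: [-3.141, -0.006, -0.017]
contact_force: [0.4, -0.5, -1.2]
opening: -0.002
grasp_force: 0.0
```

Run:
```python
from h import *
d=grab('scene','scene3')
for y,z in (111,67),(69,67),(27,64): print(rim(d,y,z)[4:18:2])
d=grab('wrist','w3'); s=r.sense();print(s['eef_pos'],s['contact_force'],s['clock'])
```

```text
[(-26, (104, 104, 110)), (-14, (39, 67, 43)), (-2, (97, 112, 20)), (10, (180, 156, 1)), (22, (178, 155, 0)), (34, (192, 104, 0)), (46, (212, 87, 0))]
[(-26, (92, 92, 94)), (-14, (80, 56, 90)), (-2, (87, 17, 109)), (10, (91, 8, 114)), (22, (65, 33, 124)), (34, (5, 38, 163)), (46, (7, 36, 165))]
[(-26, (119, 61, 40)), (-14, (153, 40, 1)), (-2, (151, 0, 0)), (10, (149, 0, 0)), (22, (111, 32, 21)), (34, (61, 30, 9)), (46, (63, 29, 11))]
[502.24501213  27.99255545 183.41199512] [ 0.69724684 -0.39668547 -0.18134245] 15.075
```

View pics/w3.png

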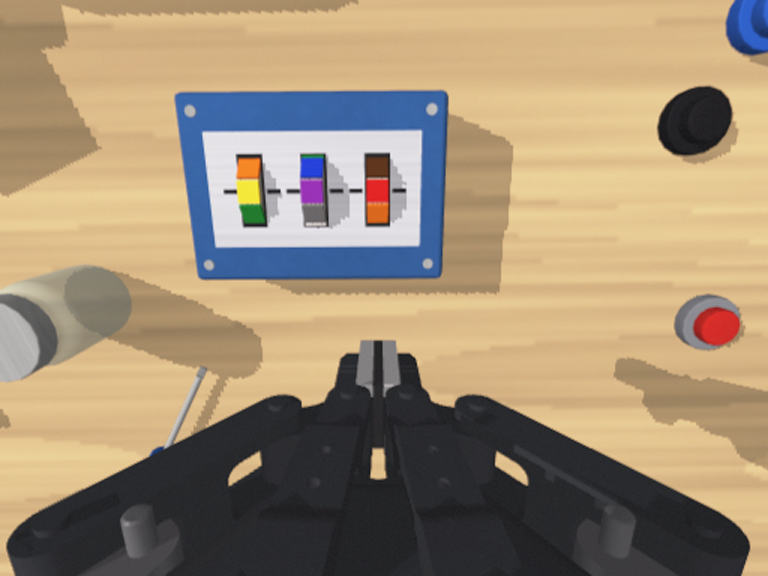

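The picture confirms yellow, violet and red uppermost at (250,191), (314,191) and (377,191), all between the marks. Next is the start key, with one refining view on the way.

Call:
arm_command(
  deltas=[
    {"hand": 0,"tx": 6,"ty": 58,"tz": 0,"wx": 0,"wy": 0,"wz": 0},
    {"hand": 0,"tx": 6,"ty": 58,"tz": 0,"wx": 0,"wy": 0,"wz": 0},
    {"hand": 0,"tx": 6,"ty": 58,"tz": 0,"wx": 0,"wy": 0,"wz": 0},
    {"hand": 0,"tx": 6,"ty": 58,"tz": 0,"wx": 0,"wy": 0,"wz": 0},
    {"hand": 0,"tx": 6,"ty": 58,"tz": 0,"wx": 0,"wy": 0,"wz": 0},
    {"hand": 0,"tx": 6,"ty": 37,"tz": 0,"wx": 0,"wy": 0,"wz": 0},
    {"hand": 0,"tx": 0,"ty": 0,"tz": 0,"wx": 0,"wy": 0,"wz": 0},
  ],
)

```text
clock: 15.95
eef_pos: [532.0, -301.7, 180.6]
tcp_rot: [-3.14, 0.003, -0.02]
contact_force: [0.3, 0.4, -0.0]
opening: -0.0
grasp_force: 0.0
```

Run:
```python
from h import *
d=grab('wrist','w4'); s=r.sense();print(s['eef_pos'],s['tcp_rot'],s['clock'])
h=cv2.cvtColor(d['image'],cv2.COLOR_RGB2HSV); m=cv2.inRange(h,(45,120,40),(80,255,255))
n,l,st,c=cv2.connectedComponentsWithStats(m)
for i in range(1,n):
    if st[i,4]>30: print(st[i],c[i],px2w(d,*c[i],16.))
```

```text
[ 531.72415377 -299.99266988  180.71576915] [-3.13966167e+00  3.11676823e-03 -1.92602647e-02] 16.0
[236 113  27  28 605] [249.04132231 126.70082645] [ 591.75939111 -299.81492645   16.        ]
```

View pics/w4.png

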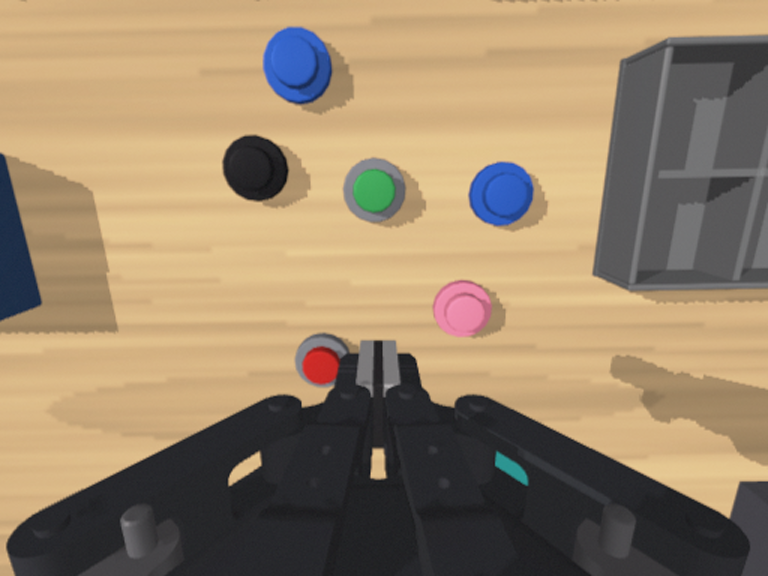

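The green start key is at (373,190) in its grey housing, about (592,-300) in the world. The red key at (322,365) is well clear. Moving over the green key and down.

Call:
arm_command(
  deltas=[
    {"hand": 0,"tx": 30,"ty": 0,"tz": 0,"wx": 0,"wy": 0,"wz": 0},
    {"hand": 0,"tx": 30,"ty": 1,"tz": 0,"wx": 0,"wy": 0,"wz": 0},
    {"hand": 0,"tx": 0,"ty": 0,"tz": 55,"wx": 0,"wy": 0,"wz": 0},
    {"hand": 0,"tx": 0,"ty": 0,"tz": 55,"wx": 0,"wy": 0,"wz": 0},
    {"hand": 0,"tx": 0,"ty": 0,"tz": 30,"wx": 0,"wy": 0,"wz": 0},
    {"hand": 0,"tx": 0,"ty": 0,"tz": 5,"wx": 0,"wy": 0,"wz": 0},
    {"hand": 0,"tx": 0,"ty": 0,"tz": 0,"wx": 0,"wy": 0,"wz": 0},
    {"hand": 0,"tx": 0,"ty": 0,"tz": 0,"wx": 0,"wy": 0,"wz": 0},
  ],
)

```text
clock: 17.0
eef_pos: [593.7, -301.8, 39.8]
tcp_rot: [3.141, -0.002, -0.017]
contact_force: [0.3, 0.5, 0.5]
opening: 0.0
grasp_force: 0.0
```

Call:
arm_command(
  deltas=[
    {"hand": 0,"tx": 0,"ty": 0,"tz": 8,"wx": 0,"wy": 0,"wz": 0},
    {"hand": 0,"tx": 0,"ty": 0,"tz": 4,"wx": 0,"wy": 0,"wz": 0},
    {"hand": 0,"tx": 0,"ty": 0,"tz": 2,"wx": 0,"wy": 0,"wz": 0},
    {"hand": 0,"tx": 0,"ty": 0,"tz": 0,"wx": 0,"wy": 0,"wz": 0},
  ],
)

```text
clock: 17.5
eef_pos: [592.5, -301.6, 23.8]
tcp_rot: [-3.141, 0.0, -0.017]
contact_force: [0.3, 0.4, -0.2]
opening: -0.003
grasp_force: 0.0
```

Call:
arm_command(
  deltas=[
    {"hand": 0,"tx": -1,"ty": -1,"tz": 2,"wx": 0,"wy": 0,"wz": 0},
    {"hand": 0,"tx": 0,"ty": 0,"tz": 2,"wx": 0,"wy": 0,"wz": 0},
    {"hand": 0,"tx": 0,"ty": 0,"tz": 0,"wx": 0,"wy": 0,"wz": 0},
  ],
)

```text
clock: 17.88
eef_pos: [591.8, -300.7, 20.2]
tcp_rot: [3.141, -0.0, -0.017]
contact_force: [0.3, 0.4, 2.7]
opening: 0.001
grasp_force: 1.2
```

Call:
arm_command(
  deltas=[
    {"hand": 0,"tx": 0,"ty": 0,"tz": 2,"wx": 0,"wy": 0,"wz": 0},
    {"hand": 0,"tx": 0,"ty": 0,"tz": 2,"wx": 0,"wy": 0,"wz": 0},
    {"hand": 0,"tx": 0,"ty": 0,"tz": 0,"wx": 0,"wy": 0,"wz": 0},
  ],
)

```text
clock: 18.25
eef_pos: [591.8, -300.6, 16.2]
tcp_rot: [3.142, -0.0, -0.017]
contact_force: [-0.5, 0.4, 4.5]
opening: 0.003
grasp_force: 2.4
```

Call:
arm_command(
  deltas=[
    {"hand": 0,"tx": 0,"ty": 0,"tz": 1,"wx": 0,"wy": 0,"wz": 0},
    {"hand": 0,"tx": 0,"ty": 0,"tz": 1,"wx": 0,"wy": 0,"wz": 0},
    {"hand": 0,"tx": 0,"ty": 0,"tz": 0,"wx": 0,"wy": 0,"wz": 0},
  ],
)

```text
clock: 18.62
eef_pos: [591.9, -300.7, 15.8]
tcp_rot: [3.141, -0.0, -0.017]
contact_force: [-5.6, 3.2, 20.5]
opening: 0.0
grasp_force: 10.0
```

The key has bottomed out. Releasing and lifting clear.

Call:
arm_command(
  deltas=[
    {"hand": 0,"tx": 0,"ty": 0,"tz": -5,"wx": 0,"wy": 0,"wz": 0},
    {"hand": 0,"tx": 0,"ty": 0,"tz": -30,"wx": 0,"wy": 0,"wz": 0},
    {"hand": 0,"tx": 0,"ty": 0,"tz": -60,"wx": 0,"wy": 0,"wz": 0},
    {"hand": 0,"tx": -60,"ty": 0,"tz": -60,"wx": 0,"wy": 0,"wz": 0},
    {"hand": 0,"tx": 0,"ty": 0,"tz": 0,"wx": 0,"wy": 0,"wz": 0},
    {"hand": 0,"tx": 0,"ty": 0,"tz": 0,"wx": 0,"wy": 0,"wz": 0},
  ],
)

```text
clock: 19.38
eef_pos: [547.6, -299.8, 152.8]
tcp_rot: [-3.141, -0.0, -0.018]
contact_force: [0.6, -0.0, -0.6]
opening: -0.001
grasp_force: 0.0
```

Run:
```python
from h import *
d=grab('scene','scene4'); o=np.load('pics/scene0.npz')['image']
for y,z in (111,67),(69,67),(27,64): print(rim(d,y,z)[8:12])
print(np.abs(d['image'][225:255,135:170].astype(int)-o[225:255,135:170]).max())
w=grab('wrist','w5');h=cv2.cvtColor(w['image'],cv2.COLOR_RGB2HSV); m=cv2.inRange(h,(45,120,40),(80,255,255))
n,l,st,c=cv2.connectedComponentsWithStats(m);print([(c[i],px2w(w,*c[i],16.)) for i in range(1,n) if st[i,4]>30], r.sense()['eef_pos'])
```

```text
[(-2, (97, 111, 20)), (4, (154, 141, 0)), (10, (178, 154, 1)), (16, (181, 157, 0))]
[(-2, (86, 18, 108)), (4, (90, 9, 114)), (10, (90, 6, 112)), (16, (86, 20, 111))]
[(-2, (149, 0, 0)), (4, (149, 0, 0)), (10, (148, 0, 0)), (16, (140, 3, 2))]
13
[(array([251.61871508, 143.20391061]), array([ 591.74915676, -300.25468354,   16.        ]))] [ 547.48378332 -299.48326009  151.72007089]
```

```bash
python3 -c "
from rig import r
print(r.sign_off())"
```

```text
the job is handed in; nothing more can be done
None
```

The thumbwheels were set and clicked at 4-7-2 with measured press readings of at most about 9 N; the green start key was then pressed to its stop (about 20 N at the bottom, against the 5 N it needs) and released, nothing else was touched, and the job is handed in with no verdict returned.

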